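Gauge the studs into their case

ROBOT

A 6-joint arm with a two-finger parallel gripper is mounted at the origin on the work surface; the furniture and walls round the work are solid. World frame = base frame: x ahead of the robot, y to its left, z up, the work surface at z = 0. Lengths are in m, angles in rad, forces in N, time in s.
With the tool pointing down it reaches from about 0.3 to 0.825 m from the base axis. Payload 5.4 kg.
Tool frame: the origin (TCP) lies on the centre line of the jaws, within the pads' length; the fingertips stand 14 mm ahead of it and the grasp point (between the pads) lies 5 mm behind it; z points along the fingers, y is the line along which they close (so a half turn about z gives the same grasp; the last joint's range is limited). The gripper opens to 92 mm and grips with 3 to 60 N. Pads are 20 mm wide; open, the fingers measure 128 mm over their backs; the gripper's body (75 mm by 189 mm) begins 69 mm behind the grasp point.
Start: joints at [-1.502, 0.158, 1.597, -0, 1.386, -0.21], TCP at [0.158, -0.553, 0.229] pointing down, gripper open.
Joint ranges: [-2.91, 2.91], [-0.94, 2.29], [0.18, 2.7], [-1.29, 4.43], [0.17, 2.64], [-3, 3]. Speed limits (rad/s): [2.57, 2.57, 3.14, 3.14, 3.14, 3.14].

INTERFACE

Orientations are given as a rotation vector (axis times angle).
In Python, from bench import arm, eyes, workorder gives the robot as it stands.
- The arm moves only by the tool play_rows, never from a script. Its argument "moves" is a list of rows, each a list of 6 numbers: the shift along the tool's x, y, z in m, then the turn, a rotation vector about the tool's x, y, z in rad. A call has 1 to 12 rows; each row shifts and turns the commanded pose from where the row before left it, along the tool's axes as they then stand; what a row does not reach is not made up. A row lasts 1/8 s, in which the tool goes at most 62.5 mm and 10.7 degrees, less where a joint would pass 70% of its speed; a pose out of reach is approached as far as the arm can. A call is refused whole if a number of a shift passes 0.0625 or a number of a turn 0.188, either way. A call with a gripper value outside its range is refused whole. "jaw" is the closure in counts, from 0 (fully open) to 255 (shut), set as the call begins (left out, the last holds). The fingers move at their own pace and stop on an object; the grip force is fixed at half the most. Time passes only in rows, so rows that do not move let the fingers close. It gives the time, the measured TCP pose, the force, the opening and the grip force at its end, in the units of the state.
- arm.sense(): the state, without advancing time (a new reading comes with each control period).
- eyes.grab_frame(name): name is "scene" or "top"; returns a dict with "image" (400x640x3 uint8, red, green, blue), "fx", "fy", "cx", "cy" (pixels), "world_to_cam" (4x4, takes a point from world to camera coordinates). Camera axes: x right, y down, z forward; pixel columns grow to the right and rows downward; lengths in m; the calibration is good to about 2 mm. A picture is of the moment at which its call begins. There is no depth.
- workorder.hand_in(): hands the job in; it is judged then, once.
The state is a dict: "t": time; "q": joint angles; "qvel": joint speeds; "tau": joint torques, N m; "position": TCP position; "orientation": TCP orientation; "ft_force": force on the tool from outside, world axes, zero at the start; "ft_torque": the same for the moment, N m; "opening": finger opening in m; "finger_force": force on a finger pad.
Only numpy, scipy, OpenCV 4.12 (cv2) and the standard library are available. Lean on these libraries where they do the work, as an engineer would, in place of code of your own. Each camera call takes 0.05 s, during which the arm holds its last target. There are 200 camera calls.

TASK

Put the loose studs away by thread pitch. First check the case's friction hinge: lift the lid about half-way (roughly 45 degrees), let go and leave it alone for a good second to see that it stays, then open it right back past upright. Take out any stud that was put away in a bed of the other pitch, and lay every stud into a gauge bed in the case whose teeth match its thread, fully down between the teeth and one stud to a bed, then shut the lid fully; leave the small beaker to the left standing where it is.

Things in the scene. Friction and masses are not known exactly. Their poses are not given: they have to be found in the camera images.
- lid_bar (a point): centre of the lid's handle: black round bar 40 mm long, 14 mm thick, parallel to the hinge, on a 10 mm wide stalk 20 mm in front of the lid's front edge. Its end faces are free: fingers can pinch it end to end (40 mm) from above, and it turns between them as the lid swings. 170 mm from the hinge axis, 37 mm above the bench when shut
- lid_hinge (a point): middle of the hinge axis, on the far long rim of the case, 37 mm above the bench. Its y axis is the hinge axis; its x axis points from the handle side to the hinge side of the case. The room's upright wall stands behind the work, slanting: at x = 0.70 m for y = 0, at x = 0.64 m for y = -0.23; keep wide grippers off it
- lid (a joint): lid angle, rad: 0 shut, 1.57 upright, 1.65 fully back at its stop. Flat aluminium lid 150 x 234 x 5 mm, about 0.2 kg, on a stiff friction hinge (about 0.3 N m) that holds it at any angle; 2 to 3.5 N at the handle moves it
- case: grey open case fixed to the bench, 150 (x) x 234 (y) x 34 mm high, 5 mm walls and floor; origin under its centre, x towards the hinge, z up. In it four gauge beds side by side, 48 mm apart along y in changing order, parallel to x. One stud may lie in a wrong bed at the start. A seated stud's top is 33 mm above the bench, 2 mm under the shut lid; one not seated stands 4 mm higher
- fine_bed_1_seat (a point): centre of a stud fully seated in this fine gauge bed, 22 mm above the bench; x along the bed, z up. Dark steel plate 136 mm long: bare middle (|x| < 25 mm) 24 mm wide for the square part, open beside it down to the case floor; at the ends cross teeth 4.5 mm high, 29.5, 38.5 and 47.5 mm either side of the middle (9 mm pitch), between cheeks 27 mm apart. Stud fits either way round
- fine_bed_2_seat (a point): centre of a stud fully seated in this fine gauge bed, 22 mm above the bench; x along the bed, z up. Dark steel plate 136 mm long: bare middle (|x| < 25 mm) 24 mm wide for the square part, open beside it down to the case floor; at the ends cross teeth 4.5 mm high, 29.5, 38.5 and 47.5 mm either side of the middle (9 mm pitch), between cheeks 27 mm apart. Stud fits either way round
- coarse_bed_1_seat (a point): centre of a stud fully seated in this coarse gauge bed, 22 mm above the bench; x along the bed, z up. Dark steel plate 136 mm long: bare middle (|x| < 25 mm) 24 mm wide for the square part, open beside it down to the case floor; at the ends cross teeth 4.5 mm high, 33 and 47 mm either side of the middle (14 mm pitch), between cheeks 27 mm apart. Stud fits either way round
- coarse_bed_2_seat (a point): centre of a stud fully seated in this coarse gauge bed, 22 mm above the bench; x along the bed, z up. Dark steel plate 136 mm long: bare middle (|x| < 25 mm) 24 mm wide for the square part, open beside it down to the case floor; at the ends cross teeth 4.5 mm high, 33 and 47 mm either side of the middle (14 mm pitch), between cheeks 27 mm apart. Stud fits either way round
- fine_stud_1_center (a point): centre of a loose steel double-ended stud, fine pitch (9 mm), 120 mm long along its x, 0.12 kg: a square grip part 22 x 22 mm, 40 mm long, in the middle, and at each end a thread of 21 mm crest and 11 mm root diameter with crests 25, 34, 43 and 52 mm from the centre. Lies on the square part, centre 11 mm above the bench. None if absent
- fine_stud_2_center (a point): centre of a loose steel double-ended stud, fine pitch (9 mm), 120 mm long along its x, 0.12 kg: a square grip part 22 x 22 mm, 40 mm long, in the middle, and at each end a thread of 21 mm crest and 11 mm root diameter with crests 25, 34, 43 and 52 mm from the centre. Lies on the square part, centre 11 mm above the bench. None if absent
- coarse_stud_1_center (a point): centre of a loose steel double-ended stud, coarse pitch (14 mm), 120 mm long along its x, 0.12 kg: a square grip part 22 x 22 mm, 40 mm long, in the middle, and at each end a thread of 21 mm crest and 11 mm root diameter with crests 26, 40 and 54 mm from the centre. Lies on the square part, centre 11 mm above the bench. None if absent
- coarse_stud_2_center (a point): centre of a loose steel double-ended stud, coarse pitch (14 mm), 120 mm long along its x, 0.12 kg: a square grip part 22 x 22 mm, 40 mm long, in the middle, and at each end a thread of 21 mm crest and 11 mm root diameter with crests 26, 40 and 54 mm from the centre. Lies on the square part, centre 11 mm above the bench. None if absent If present, it starts inside the case, wrongly laid on top of the teeth of a fine bed, 4 mm too high
- beaker: small glass beaker, 46 mm wide, 60 mm high, a bystander that stands to the left of the case, towards the robot; origin at the centre of its underside

How it is judged:
By the outcome, as a careful person would: the job done as asked, in the order asked, and still so for the second after the job is handed in, with the robot touching nothing.
Of fine_stud_1, coarse_stud_1, fine_stud_2, coarse_stud_2 only 3 to 4 are there at a start; the rules pass over those that are not, and their reading is None.
At some moment in a run one of fine_stud_1 may be knocked a few centimetres aside while the robot is not near it.
Once in a run the grip may slacken for a moment while it holds something.
It also fails if it takes over 208 s, if anything falls off the work surface, if the arm or the gripper's body presses on something with over 40 N, if the wrist force passes 120 N, or if a joint passes its speed limit or range.

## Working session

There is one attempt and no reset: what is moved stays moved. The work goes in short steps, Python scripts to look and compute and a tool call to move; the robot and the scene stay as the last step left them, time stands still between calls to the robot, and variables do not carry over. Pictures are saved under pics/ and viewed, at most 17 in all, crops included, and the job is handed in when it is done.

Besides the shell and the picture viewer there is one more tool, called after "Request:" by a JSON object that holds its "fn" and its "kwargs", one argument or row to a line. play_rows: Moves the arm, as the interface text tells. Its arguments: {"type":"object","properties":{"moves":{"type":"array","items":{"type":"array","items":{"type":"number"}}},"jaw":{"type":"number"}},"required":["moves"]}

```bash
ls; mkdir -p pics; python3 - <<'E'
from bench import arm,eyes
import cv2
for n in("scene","top"):
    f=eyes.grab_frame(n); cv2.imwrite(f"pics/{n}0.png",f["image"][:,:,::-1]); print(n,f["fx"],f["cx"],f["cy"],f["world_to_cam"].tolist() if hasattr(f["world_to_cam"],'tolist') else f["world_to_cam"])
print(arm.sense())
E
```

```text
pics
scene 493.5466122039113 315.9727411396279 202.3834407738009 [[0.47736823707086584, -0.8786900068301646, 0.004841294523070686, -0.2051231552038435], [-0.4952463779115392, -0.2735967834843608, -0.8245458296738349, 0.28709917805825763], [0.725844743317298, 0.39121435551857925, -0.5657744573898933, 0.7391341775547479], [0.0, 0.0, 0.0, 1.0]]
top 380.56348936673106 315.92703444495373 193.5195976928083 [[0.037142723426013, -0.9992966093017882, -0.005167662377533982, -0.004162565046631126], [-0.9743000694455509, -0.035062972990780976, -0.222508342772675, 0.49452460924257374], [0.22217063886772523, 0.013299419648888505, -0.9749170901477264, 0.9589678220213524], [0.0, 0.0, 0.0, 1.0]]
{'t': 0.1, 'q': array([-1.50211439e+00,  1.58980173e-01,  1.59811921e+00, -9.25358293e-06,
        1.38625426e+00, -2.10054991e-01]), 'qvel': array([-3.78787599e-04, -6.95539881e-05, -1.83773645e-03, -6.06647170e-04,
       -8.05968981e-04, -2.76474876e-04]), 'tau': array([-2.26089519e-04, -3.86504781e+01, -3.22960961e+01,  7.02749798e-02,
        3.39300244e-02, -4.35970730e-05]), 'position': array([ 0.15816844, -0.55222881,  0.22771422]), 'orientation': array([-3.10939096e+00, -4.36181453e-01, -1.81015229e-04]), 'ft_force': array([ 0.08766668,  0.1424499 , -1.14249307]), 'ft_torque': array([ 0.0296676 , -0.00579243, -0.02522009]), 'finger_force': 0.0, 'opening': 0.09176100026802948}
```

View pics/scene0.png

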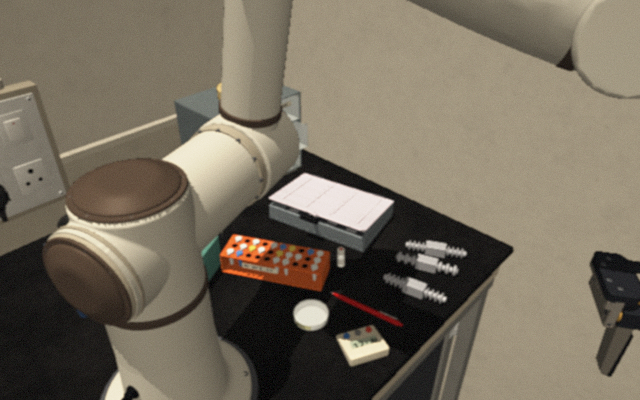

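View pics/top0.png

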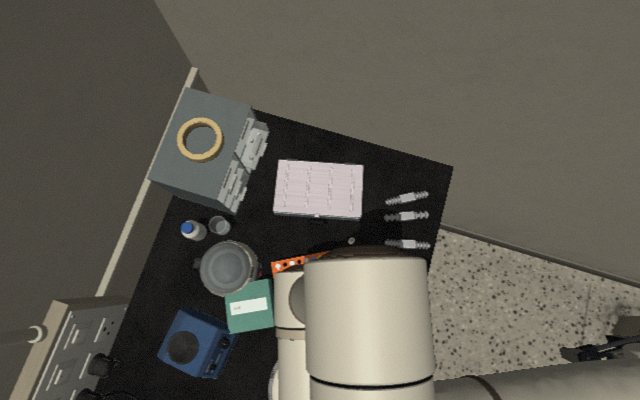

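The scene view shows the shut case at (330,205) and three studs at (435,248), (428,263) and (417,289). In the top view the lid spans (275..363,160..218), the handle is near (318,219), the studs are at (407,198), (407,216) and (407,244), and the beaker is at (219,226).

```bash
cat > h.py <<'E'
import numpy as np,cv2
from scipy.spatial.transform import Rotation as R
from bench import arm,eyes
def ray(f,u,v,z):
    M=np.array(f["world_to_cam"]);Rm=M[:3,:3];c=-Rm.T@M[:3,3]
    d=Rm.T@np.array([(u-f["cx"])/f["fx"],(v-f["cy"])/f["fy"],1]);return c+d*(z-c[2])/d[2]
def proj(f,p):
    M=np.array(f["world_to_cam"]);q=M[:3,:3]@np.array(p)+M[:3,3];return f["fx"]*q[0]/q[2]+f["cx"],f["fy"]*q[1]/q[2]+f["cy"]
def delta(pos,Rt=None,yaw=None):
    "total tool-frame shift and turn from the measured pose; yaw = world angle of the tool y axis, tool pointing down"
    s=arm.sense();R0=R.from_rotvec(s["orientation"])
    if yaw is not None:
        y0=R0.as_matrix()[:,1];a=np.arctan2(y0[1],y0[0])
        yaw=a+(yaw-a+np.pi/2)%np.pi-np.pi/2
        y=np.array([np.cos(yaw),np.sin(yaw),0]);z=np.array([0,0,-1.]);Rt=R.from_matrix(np.c_[np.cross(y,z),y,z])
    print("q",np.round(s["q"],2),"shift tool",np.round(R0.inv().apply(np.array(pos)-s["position"]),4),"turn",np.round((R0.inv()*Rt).as_rotvec(),4) if Rt else None)
def blobs(f,mask,z,amin=30):
    cs,_=cv2.findContours(mask.astype(np.uint8),cv2.RETR_EXTERNAL,cv2.CHAIN_APPROX_NONE)
    for c in cs:
        if cv2.contourArea(c)<amin: continue
        r=cv2.minAreaRect(c);W=np.array([ray(f,u,v,z) for u,v in cv2.boxPoints(r)])
        e=[W[1]-W[0],W[2]-W[1]];i=np.argmax([np.linalg.norm(x) for x in e])
        print(np.round(r[0],1),"ctr",W.mean(0).round(4),"dims",[round(np.linalg.norm(x),4) for x in e],"ang",round(np.degrees(np.arctan2(e[i][1],e[i][0])),1))
E
python3 - <<'E'
from h import *
f=eyes.grab_frame("top");im=f["image"];g=im.min(2).astype(int)
m=np.zeros(g.shape,bool);m[140:230,268:372]=g[140:230,268:372]>120;print("lid");blobs(f,m,.0395,500)
for t in(50,70):
  m=np.zeros(g.shape,bool);m[185:252,378:434]=g[185:252,378:434]>t
  m=cv2.morphologyEx(m.astype(np.uint8),cv2.MORPH_CLOSE,np.ones((5,5)));print("studs",t);blobs(f,m,.015)
a=cv2.resize(im[185:255,375:440],None,fx=6,fy=6,interpolation=cv2.INTER_CUBIC)
b=cv2.resize(im[150:230,265:375],None,fx=3.6,fy=5.25,interpolation=cv2.INTER_CUBIC)
o=np.hstack([a,b]);cv2.imwrite("pics/c1.png",o[:,:,::-1]);print(o.shape)
f=eyes.grab_frame("scene");o=cv2.resize(f["image"][230:310,375:475],None,fx=7,fy=7,interpolation=cv2.INTER_CUBIC);cv2.imwrite("pics/c2.png",o[:,:,::-1])
E
```

```text
lid
[318.5 189.1] ctr [0.5119 0.0078 0.0395] dims [np.float64(0.1524), np.float64(0.2438)] ang -92.2
studs 50
[407.5 243.5] ctr [ 0.3746 -0.237   0.015 ] dims [np.float64(0.0253), np.float64(0.1216)] ang -90.4
[406.  215.5] ctr [ 0.4509 -0.2342  0.015 ] dims [np.float64(0.1214), np.float64(0.0258)] ang -85.3
[406.6 197.3] ctr [ 0.5019 -0.2366  0.015 ] dims [np.float64(0.1238), np.float64(0.0262)] ang -75.2
studs 70
[407.1 243.7] ctr [ 0.3741 -0.2358  0.015 ] dims [np.float64(0.0237), np.float64(0.1187)] ang -93.1
[406.6 215.6] ctr [ 0.4506 -0.2357  0.015 ] dims [np.float64(0.1189), np.float64(0.0238)] ang -82.7
[406.5 197.4] ctr [ 0.5017 -0.2364  0.015 ] dims [np.float64(0.122), np.float64(0.0241)] ang -75.2
(420, 786, 3)
```

View pics/c1.png

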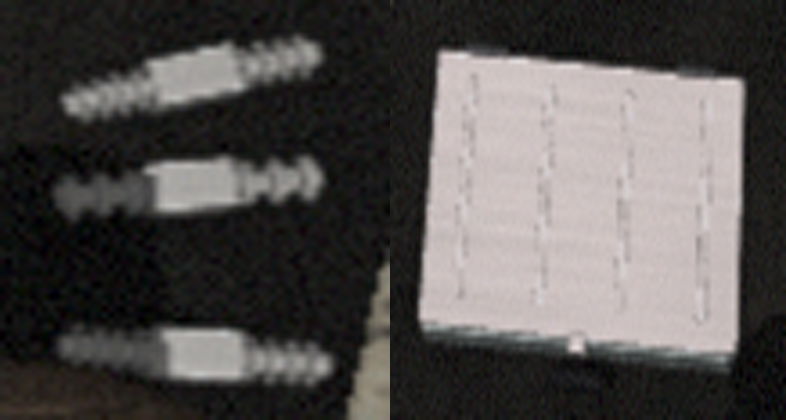

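View pics/c2.png

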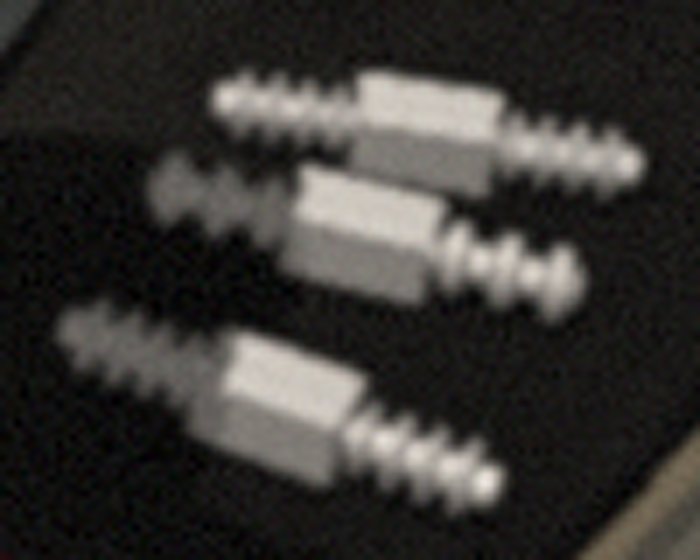

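The studs are clear: the far one at x=0.50 is fine, the middle one at 0.45 is coarse and the near one at 0.374 is fine. Next I'll fit the lid edges and the handle more exactly.

```bash
sed -i 's/"shift tool",np.round(R0.inv()/"shift (after turn)",np.round((Rt if Rt else R0).inv()/' h.py
python3 - <<'E'
from h import *
f=eyes.grab_frame("top");im=f["image"];g=im.min(2).astype(float)
g=cv2.GaussianBlur(g,(0,0),.8)
def edge(pts,z=.0395):
    W=np.array([ray(f,u,v,z)[:2] for u,v in pts]).astype(np.float32)
    return cv2.fitLine(W,cv2.DIST_HUBER,0,.01,.01).ravel()
rng=lambda a:[i for i in range(len(a)-1)if (a[i]-110)*(a[i+1]-110)<0]
sub=lambda a,i:i+(110-a[i])/(a[i+1]-a[i])
top,bot,L,Rr=[],[],[],[]
for u in range(285,355):
    c=g[150:230,u];r=rng(c);top.append((u,150+sub(c,r[0])));bot.append((u,150+sub(c,r[-1])))
for v in range(170,208):
    c=g[v,265:375];r=rng(c);L.append((265+sub(c,r[0]),v));Rr.append((265+sub(c,r[-1]),v))
E=[edge(x) for x in(top,bot,L,Rr)]
for n,e in zip("TBLR",E):print(n,e.round(4),"deg",np.degrees(np.arctan2(e[1],e[0])).round(2))
def X(a,b):
    t=np.linalg.solve(np.c_[a[:2],-b[:2]],b[2:]-a[2:]);return a[2:]+t[0]*a[:2]
C=[X(E[i],E[j]) for i in(0,1) for j in(2,3)];print(np.round(C,4),np.mean(C,0).round(4))
print("w",np.linalg.norm(C[0]-C[1]),np.linalg.norm(C[2]-C[3]),"d",np.linalg.norm(C[0]-C[2]))
print("stalk",ray(f,317,214.8,.037),"bar",ray(f,317.8,221.5,.037))
for p in [(0.415,.01,.12)]: delta(p,yaw=np.radians(88))
E
```

```text
T [0.039  0.9992 0.5901 0.0506] deg 87.77
B [ 0.0355  0.9994  0.4382 -0.0024] deg 87.96
L [ 0.9991 -0.0427  0.4977  0.1267] deg -2.45
R [ 0.9996 -0.0293  0.5254 -0.1104] deg -1.68
[[ 0.5929  0.1227]
 [ 0.5837 -0.1121]
 [ 0.4429  0.1291]
 [ 0.4345 -0.1077]] [0.5135 0.008 ]
w 0.2349431 0.23694445 d 0.1501254
stalk [0.44020283 0.00912488 0.037     ] bar [0.42216275 0.00632685 0.037     ]
q [-1.5   0.16  1.6   0.    1.39 -0.21] shift (after turn) [ 0.237  -0.5711  0.1081] turn [-9.000e-04 -1.000e-04  3.138e-01]
```

Request:
{"fn": "play_rows", "kwargs": {
  "moves": [
    [0.01,-0.03,0,0,0,0.157],
    [0.01,-0.03,0,0,0,0.157],
    [0.022,-0.052,0,0,0,0],
    [0.022,-0.052,0,0,0,0],
    [0.022,-0.052,0,0,0,0],
    [0.022,-0.052,0,0,0,0],
    [0.022,-0.052,0,0,0,0],
    [0.022,-0.052,0,0,0,0],
    [0.022,-0.052,0,0,0,0],
    [0.022,-0.052,0,0,0,0],
    [0.022,-0.052,0,0,0,0],
    [0.022,-0.052,0,0,0,0]
  ],
  "jaw": 89
}}

```text
t: 1.75
position: [0.4046, 0.0236, 0.2289]
orientation: [3.141, -0.055, 0.002]
ft_force: [1.6, -1.6, 1.1]
opening: 0.06
finger_force: 0.0
```

```bash
python3 - <<'E'
from h import *
f=eyes.grab_frame("top");cv2.imwrite("pics/t2.png",f["image"][:,:,::-1])
delta((.4186,.0115,.039),yaw=np.radians(87.9));print(arm.sense()["opening"])
E
```

```text
q [-0.23 -0.31  2.04  0.    1.41  1.37] shift (after turn) [0.0135 0.0175 0.1898] turn [-0.0045 -0.0021  0.0078]
0.059579595820348524
```

Request:
{"fn": "play_rows", "kwargs": {
  "moves": [
    [0.0065,0.009,0,0,0,0.008],
    [0.0065,0.009,0.03,0,0,0],
    [0,0,0.04,0,0,0],
    [0,0,0.04,0,0,0],
    [0,0,0.03,0,0,0],
    [0,0,0.02,0,0,0],
    [0,0,0.02,0,0,0],
    [0,0,0.01,0,0,0],
    [0,0,0,0,0,0]
  ]
}}

```text
t: 2.92
position: [0.4159, 0.0025, 0.0383]
orientation: [-3.141, 0.07, 0.002]
ft_force: [0.1, 0.3, -0.4]
opening: 0.0596
finger_force: 0.0
```

Request:
{"fn": "play_rows", "kwargs": {
  "moves": [
    [0,0,0,0,0,0],
    [0,0,0,0,0,0],
    [0,0,0,0,0,0],
    [0,0,0,0,0,0]
  ],
  "jaw": 255
}}

```text
t: 3.42
position: [0.4167, 0.0104, 0.0387]
orientation: [-3.125, 0.076, -0.003]
ft_force: [7.2, 36.6, -1.9]
opening: 0.0392
finger_force: 30.0
```

```bash
python3 - <<'E'
from h import *
s=arm.sense();print(s["position"],s["ft_force"],s["opening"],s["finger_force"],R.from_rotvec(s["orientation"]).as_matrix().round(3))
r=.17
# arc increments in tool frame (tool x = case +x?)
a=np.radians(np.arange(0,96.1,5));print("dx",np.diff(-r*np.cos(a)).round(4),"dz",np.diff(r*np.sin(a)).round(4))
E
```

```text
[0.4166932  0.01042844 0.03874153] [ 7.20060597 36.58191067 -1.92133807] 0.03916060879386067 29.999830573797226 [[ 0.999 -0.048  0.002]
 [-0.048 -0.999  0.015]
 [ 0.002 -0.015 -1.   ]]
dx [0.0006 0.0019 0.0032 0.0045 0.0057 0.0068 0.008  0.009  0.01   0.0109
 0.0118 0.0125 0.0132 0.0137 0.0141 0.0145 0.0147 0.0148 0.0148] dz [ 0.0148  0.0147  0.0145  0.0141  0.0137  0.0132  0.0125  0.0118  0.0109
  0.01    0.009   0.008   0.0068  0.0057  0.0045  0.0032  0.0019  0.0006
 -0.0006]
```

Request:
{"fn": "play_rows", "kwargs": {
  "moves": [
    [0,-0.008,0,0,0,0],
    [0.001,0,-0.015,0,0,0],
    [0.002,0,-0.015,0,0,0],
    [0.003,0,-0.0145,0,0,0],
    [0.0045,0,-0.014,0,0,0],
    [0.0055,0,-0.0135,0,0,0],
    [0.007,0,-0.013,0,0,0],
    [0.008,0,-0.0125,0,0,0],
    [0.009,0,-0.012,0,0,0],
    [0.01,0,-0.011,0,0,0],
    [0,0,0,0,0,0]
  ]
}}

```text
t: 4.8
position: [0.4705, 0.0089, 0.1586]
orientation: [-3.14, 0.069, -0.016]
ft_force: [20.9, 0.4, -23.3]
opening: 0.039
finger_force: 30.0
```

```bash
python3 - <<'E'
from h import *
s=arm.sense();print(s["position"],s["ft_force"],s["opening"],s["finger_force"])
b=s["position"]-[0,0,.002];print(np.degrees(np.arctan2(b[2]-.037,.5884-b[0])),np.hypot(b[2]-.037,.5884-b[0]))
E
```

```text
[0.47052216 0.00890741 0.15858986] [ 20.94408968   0.35168432 -23.25732455] 0.03896610452859731 29.950327277183533
45.41306409602351 0.16791938427504213
```

Request:
{"fn": "play_rows", "kwargs": {
  "moves": [
    [0.0015,0,0.0015,0,0,0],
    [0,0,0,0,0,0]
  ]
}}

```text
t: 5.05
position: [0.4697, 0.0089, 0.1577]
orientation: [-3.141, 0.068, -0.007]
ft_force: [8.5, 0.1, -10.3]
opening: 0.0391
finger_force: 30.0
```

Request:
{"fn": "play_rows", "kwargs": {
  "moves": [
    [0,0,0,0,0,0],
    [0,0,0,0,0,0],
    [0,0,0,0,0,0],
    [0,0,-0.02,0,0,0],
    [0,0,-0.04,0,0,0],
    [0,0,0,0,0,0],
    [0,0,0,0,0,0],
    [0,0,0,0,0,0],
    [0,0,0,0,0,0],
    [0,0,0,0,0,0],
    [0,0,0,0,0,0],
    [0,0,0,0,0,0]
  ],
  "jaw": 89
}}

```text
t: 6.55
position: [0.4681, 0.009, 0.2176]
orientation: [-3.141, 0.068, 0.0]
ft_force: [0.9, -0.6, -0.6]
opening: 0.0597
finger_force: 0.0
```

Request:
{"fn": "play_rows", "kwargs": {
  "moves": [
    [0,0,0,0,0,0],
    [0,0,0,0,0,0],
    [0,0,0,0,0,0],
    [0,0,0,0,0,0],
    [0,0,0,0,0,0],
    [0,0,0,0,0,0],
    [0,0,0,0,0,0],
    [0,0,0,0,0,0]
  ]
}}

```text
t: 7.55
position: [0.4681, 0.009, 0.2176]
orientation: [3.141, -0.068, 0.0]
ft_force: [-0.2, 0.2, -0.5]
opening: 0.0598
finger_force: 0.0
```

```bash
python3 - <<'E'
from h import *
s=arm.sense();print(s["t"],s["position"],s["ft_force"],s["opening"])
f=eyes.grab_frame("scene");o=cv2.resize(f["image"][120:280,220:420],None,fx=3,fy=3);cv2.imwrite("pics/s3.png",o[:,:,::-1])
for a in(40,45,50):
  p=(.5884-.17*np.cos(np.radians(a)),.0089,.037+.17*np.sin(np.radians(a)));u=proj(f,p);print(a,(u[0]-220)*3,(u[1]-120)*3)
E
```

```text
7.55 [0.46811344 0.0090033  0.21762507] [-0.20790091  0.24384489 -0.46540966] 0.059845310455615565
40 297.5884848238904 153.37596097435127
45 304.78491023585883 132.6470180074708
50 312.5798696339926 112.57172602912794
```

View pics/s3.png

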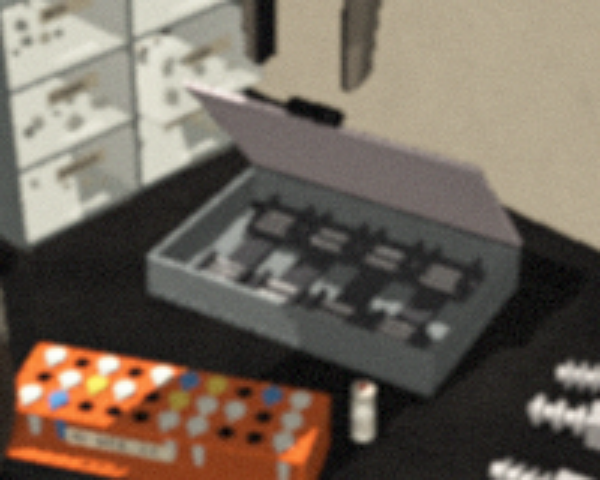

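The lid stays open at roughly 45–50°, with the bar at crop pixel (316,110), which is scene pixel (325.3,156.7). Next I'll cast that ray onto the bar's y plane.

```bash
python3 - <<'E'
from h import *
f=eyes.grab_frame("scene");g=f["image"].max(2).astype(int)
m=np.zeros(g.shape,np.uint8);m[148:164,310:336]=g[148:164,310:336]<55
n,l,st,c=cv2.connectedComponentsWithStats(m);print(st[1:],c[1:])
def rayy(u,v,y):
    M=np.array(f["world_to_cam"]);c=-M[:3,:3].T@M[:3,3];a=ray(f,u,v,0);return c+(a-c)*(y-c[1])/(a[1]-c[1])
for u,v in[(325.3,156.7),tuple(c[1+np.argmax(st[1:,4])])]:
    p=rayy(u,v,.009);print(p,np.degrees(np.arctan2(p[2]-.037,.5884-p[0])),np.hypot(p[2]-.037,.5884-p[0]))
E
```

```text
[[314 153  20   9  93]] [[324.27956989 157.04301075]]
[0.4841527  0.009      0.16664242] 51.196745664938355 0.16635701387816598
[0.47966546 0.009      0.16804367] 50.31553594034279 0.17028106771126958
```

```bash
python3 - <<'E'
from h import *
f=eyes.grab_frame("top")
for a in(44,50):
  p=(.5884-.17*np.cos(np.radians(a)),.009,.037+.17*np.sin(np.radians(a)));print(a,proj(f,p))
s=eyes.grab_frame("scene")
o=np.hstack([cv2.resize(f["image"][160:240,280:360],None,fx=5,fy=5),cv2.resize(s["image"][135:175,300:340],None,fx=10,fy=10)]);cv2.imwrite("pics/t4.png",o[:,:,::-1])
E
```

```text
44 (np.float64(317.32787270535204), np.float64(195.84388109129296))
50 (np.float64(317.51913029462946), np.float64(189.38165697562854))
```

View pics/t4.png

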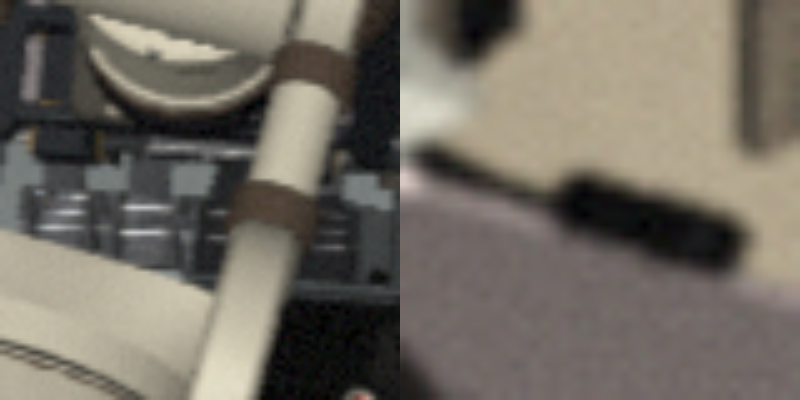

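The bar spans (565,195)–(745,240) in the right half of the crop, which puts the lid at about 50°. I'll regrip there.

Request:
{"fn": "play_rows", "kwargs": {
  "moves": [
    [0.012,0,0.007,0,0,0],
    [0,0,0.02,0,0,0],
    [0,0,0.02,0,0,0],
    [0,0,0,0,0,0]
  ]
}}

```text
t: 8.25
position: [0.4789, 0.0088, 0.1691]
orientation: [-3.14, 0.068, 0.006]
ft_force: [-0.5, -0.2, -0.6]
opening: 0.0598
finger_force: 0.0
```

Request:
{"fn": "play_rows", "kwargs": {
  "moves": [
    [0,0,0,0,0,0],
    [0,0,0,0,0,0],
    [0,0,0,0,0,0],
    [0,0,0,0,0,0]
  ],
  "jaw": 255
}}

```text
t: 8.75
position: [0.4805, 0.0085, 0.1714]
orientation: [3.141, -0.068, 0.002]
ft_force: [-1.3, 1.3, 4.2]
opening: 0.0395
finger_force: 30.0
```

```bash
python3 - <<'E'
from h import *
s=arm.sense();print(s["t"],s["position"],s["ft_force"],s["opening"],s["finger_force"])
b=s["position"]-[0,0,.002];print(np.degrees(np.arctan2(b[2]-.037,.5884-b[0])),np.hypot(b[2]-.037,.5884-b[0]))
a=np.radians(np.arange(50,100,5));print("dx",np.diff(-.17*np.cos(a)).round(4),"dz",np.diff(.17*np.sin(a)).round(4))
E
```

```text
8.75 [0.48047763 0.00847906 0.17138784] [-1.31519082  1.29641097  4.17586384] 0.039478702383329095 30.000830590724945
50.81313382120175 0.17080333381714624
dx [0.0118 0.0125 0.0132 0.0137 0.0141 0.0145 0.0147 0.0148 0.0148] dz [ 0.009   0.008   0.0068  0.0057  0.0045  0.0032  0.0019  0.0006 -0.0006]
```

Request:
{"fn": "play_rows", "kwargs": {
  "moves": [
    [0.012,0,-0.009,0,0,0],
    [0.0125,0,-0.008,0,0,0],
    [0.013,0,-0.007,0,0,0],
    [0.0135,0,-0.0055,0,0,0],
    [0.014,0,-0.0045,0,0,0],
    [0.0145,0,-0.003,0,0,0],
    [0.0145,0,-0.002,0,0,0],
    [0.015,0,-0.0005,0,0,0],
    [0.013,0,0.0005,0,0,0],
    [0,0,0,0,0,0]
  ]
}}

```text
t: 10.0
position: [0.6026, 0.004, 0.2097]
orientation: [-3.139, 0.067, -0.001]
ft_force: [1.0, 4.9, 2.6]
opening: 0.0393
finger_force: 30.0
```

```bash
python3 - <<'E'
from h import *
s=arm.sense();print(s["t"],s["position"],s["ft_force"],s["opening"],s["finger_force"],s["q"])
b=s["position"]-[0,0,.002];print(np.degrees(np.arctan2(b[2]-.037,.5884-b[0])),np.hypot(b[2]-.037,.5884-b[0]))
E
```

```text
10.0 [0.60258442 0.00401929 0.20972092] [1.04873976 4.87735649 2.6491906 ] 0.039310732245002186 30.00193476676941 [-0.19449771  0.24219428  1.53812611  0.00168338  1.3608283   1.41879665]
94.7495352548708 0.17130916863290302
```

Request:
{"fn": "play_rows", "kwargs": {
  "moves": [
    [0,0,0,0,0,0],
    [0,0,0,0,0,0],
    [0,0,0,0,0,0],
    [0,0,-0.02,0,0,0],
    [0,0,-0.04,0,0,0],
    [-0.03,0.03,0,0,0,0],
    [-0.03,0.05,0,0,0,0],
    [-0.03,0.05,0,0,0,0],
    [-0.03,0.05,0,0,0,0],
    [-0.03,0.05,0,0,0,0],
    [0,0,0,0,0,0]
  ],
  "jaw": 89
}}

```text
t: 11.38
position: [0.4408, -0.2232, 0.2714]
orientation: [3.138, -0.077, 0.002]
ft_force: [0.1, 1.2, -0.7]
opening: 0.0596
finger_force: 0.0
```

```bash
python3 - <<'E'
from h import *
f=eyes.grab_frame("top");s=eyes.grab_frame("scene")
a=cv2.resize(f["image"][140:255,260:440],None,fx=4.4,fy=4.4,interpolation=cv2.INTER_CUBIC)[:506,:792];cv2.imwrite("pics/t5.png",a[:,:,::-1])
o=cv2.resize(s["image"][165:300,255:475],None,fx=3.6,fy=3.6,interpolation=cv2.INTER_CUBIC);cv2.imwrite("pics/s5.png",o[:,:,::-1]);print(a.shape,o.shape,arm.sense()["position"])
E
```

```text
(506, 792, 3) (486, 792, 3) [ 0.44247924 -0.2203561   0.27088979]
```

View pics/t5.png

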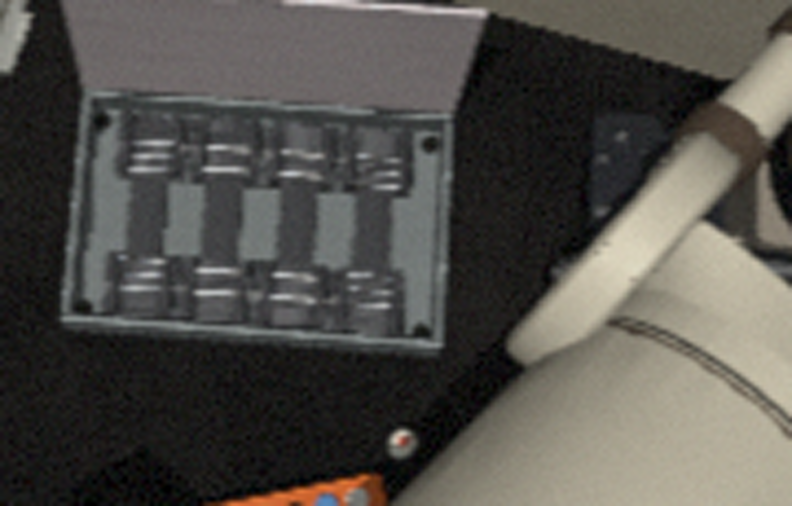

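View pics/s5.png

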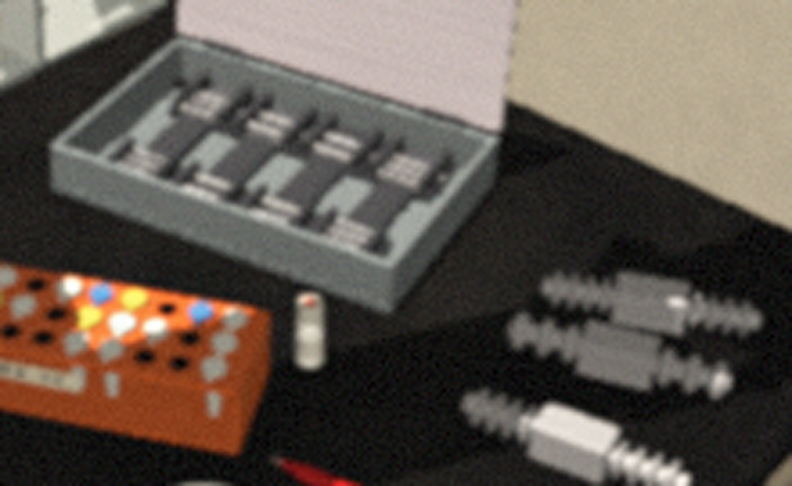

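No fourth stud is in the case. Counting tooth lines from the left gives bed 1 fine (3 lines), bed 2 coarse (2), bed 3 coarse (2) and bed 4 fine (3). The three loose studs haven't moved. Next I'll measure the bed centres now and the studs from the first top image.

```bash
cat >> h.py <<'E'
def stud(f,im,box,thr,z=.011):
    u0,u1,v0,v1=box;g=cv2.GaussianBlur(im.min(2).astype(np.float32),(0,0),.6)
    m=np.zeros(g.shape,np.uint8);m[v0:v1,u0:u1]=g[v0:v1,u0:u1]>thr
    m=cv2.morphologyEx(m,cv2.MORPH_CLOSE,np.ones((3,3)))
    n,l,st,_=cv2.connectedComponentsWithStats(m);k=1+np.argmax(st[1:,4]);v,u=np.nonzero(l==k)
    P=np.array([ray(f,a,b,z)[:2] for a,b in zip(u,v)]);c=P.mean(0);a=np.linalg.svd(P-c)[2][0];n_=np.array([-a[1],a[0]])
    t=(P-c)@a;w=(P-c)@n_;h=(t.max()+t.min())/2
    print(thr,"n",len(u),"mean",c.round(4),"mid",(c+h*a).round(4),"len",round(np.ptp(t),4),"wid",round(np.ptp(w),4),"ang",np.degrees(np.arctan2(a[1],a[0])).round(1)%180)
E
python3 - <<'E'
from h import *
f=eyes.grab_frame("top");im0=cv2.imread("pics/top0.png")
for v in((186,208),(208,228),(232,256)):
  for t in(40,55,100): stud(f,im0,(378,434)+v,t)
g=f["image"].min(2).astype(np.float32)
g2=cv2.morphologyEx(g,cv2.MORPH_TOPHAT,np.ones((5,1)))
c=np.array([.5135,.008]);ex=np.array([.9993,-.037]);ey=np.array([.037,.9993])
for k in(72,24,-24,-72):
  for s in(1,-1):
    o=[]
    p=proj(f,[*(c+ex*.039*s+ey*k/1000),.0155]);u,v=map(round,p)
    w=np.clip(g2[v-8:v+9,u-9:u+10]-18,0,None);V,U=np.mgrid[v-8:v+9,u-9:u+10]
    q=ray(f,(w*U).sum()/w.sum(),(w*V).sum()/w.sum(),.0155)[:2];d=q-c
    print(k,s,"local x,y",(d@ex).round(4),(d@ey).round(4),"prof",w.sum(1).round().astype(int))
E
```

```text
40 n 372 mean [ 0.5022 -0.2373] mid [ 0.5022 -0.2374] len 0.1248 wid 0.0283 ang 104.7
55 n 340 mean [ 0.5025 -0.2379] mid [ 0.5024 -0.2373] len 0.1232 wid 0.0268 ang 104.5
100 n 225 mean [ 0.5024 -0.2381] mid [ 0.5022 -0.237 ] len 0.1185 wid 0.022 ang 104.1
40 n 370 mean [ 0.4512 -0.2378] mid [ 0.451  -0.2364] len 0.1245 wid 0.0283 ang 96.8
55 n 318 mean [ 0.4515 -0.2392] mid [ 0.4512 -0.2364] len 0.1198 wid 0.0265 ang 97.0
100 n 168 mean [ 0.4532 -0.251 ] mid [ 0.4535 -0.2548] len 0.0768 wid 0.0219 ang 94.7
40 n 362 mean [ 0.3746 -0.2396] mid [ 0.3747 -0.2378] len 0.1214 wid 0.0264 ang 88.0
55 n 320 mean [ 0.3743 -0.2413] mid [ 0.3744 -0.2378] len 0.1214 wid 0.0261 ang 88.1
100 n 165 mean [ 0.3742 -0.2532] mid [ 0.3739 -0.2592] len 0.0732 wid 0.0218 ang 86.5
72 1 local x,y 0.0393 0.0712 prof [  0   0   0   0   2 521  54   4 349   0   0 433   0   0   0   0   0]
72 -1 local x,y -0.0409 0.0684 prof [  0   0   0   0  40 167   0   0 272   0   7 442   0   0   0   0   0]
24 1 local x,y 0.0399 0.024 prof [ 15  14   0   0   0 531 149  17   3   3 761  35   0   0   0   0   0]
24 -1 local x,y -0.0403 0.023 prof [  0   0   0   0   0   5 752  54   0   0  32 779  82  10   0   0   0]
-24 1 local x,y 0.0385 -0.0227 prof [  0   0   0   0   0 185 260  34   0  47 577 113   0   0   0   0   0]
-24 -1 local x,y -0.0421 -0.0234 prof [  0   0   2   5   0   3 447 159   8   0  53 556 239   0  27  39  42]
-72 1 local x,y 0.0373 -0.0768 prof [  0   0   0   0   0 120 141   0   0 203   0   2 326   0   0   0   0]
-72 -1 local x,y -0.0404 -0.0704 prof [  0   0   0   0 265   6   0  78 120  11  69 347  15   1   0   0   4]
```

The tooth profiles confirm fine at ±72 mm and coarse at ±24 mm. I'll start with the far fine stud.

```bash
python3 - <<'E'
from h import *
delta((.5023,-.2373,.10),yaw=np.radians(14.5))
E
```

```text
q [-0.71 -0.08  1.76  0.    1.46  0.91] shift (after turn) [ 0.032  -0.0532  0.1706] turn [-5.0000e-04 -1.4000e-03  1.2749e+00]
```

Request:
{"fn": "play_rows", "kwargs": {
  "moves": [
    [0,0,0,0,0,0.182],
    [0,0,0,0,0,0.182],
    [0,0,0,0,0,0.182],
    [0,0,0,0,0,0.182],
    [0,0,0,0,0,0.182],
    [0,0,0,0,0,0.182],
    [0,0,0,0,0,0.183],
    [0.016,-0.026,0.05,0,0,0],
    [0.016,-0.027,0.06,0,0,0],
    [0,0,0.06,0,0,0],
    [0,0,0,0,0,0]
  ],
  "jaw": 161
}}

```text
t: 12.9
position: [0.4967, -0.2329, 0.0995]
orientation: [-2.486, 1.92, 0.018]
ft_force: [0.1, 0.5, 1.1]
opening: 0.0338
finger_force: 0.0
```

```bash
python3 - <<'E'
from h import *
f=eyes.grab_frame("scene");print(arm.sense()["position"],arm.sense()["opening"])
for z in(.017,): delta((.5023,-.2373,z),yaw=np.radians(14.5))
for t in(50,70): stud(f,f["image"],(395,480,230,262),t,.011)
o=cv2.resize(f["image"][200:310,355:495],None,fx=5,fy=5,interpolation=cv2.INTER_CUBIC);cv2.imwrite("pics/s6.png",o[:,:,::-1])
E
```

```text
[ 0.49890427 -0.23503474  0.1033464 ] 0.033951223575921195
q [-0.66  0.23  1.77  0.    1.14  2.23] shift (after turn) [ 0.003  -0.0027  0.0863] turn [0.0024 0.0034 0.0018]
50 n 958 mean [ 0.4871 -0.2287] mid [ 0.4875 -0.2293] len 0.146 wid 0.0682 ang 125.9
70 n 808 mean [ 0.4864 -0.229 ] mid [ 0.4866 -0.2294] len 0.1421 wid 0.0666 ang 128.2
```

View pics/s6.png

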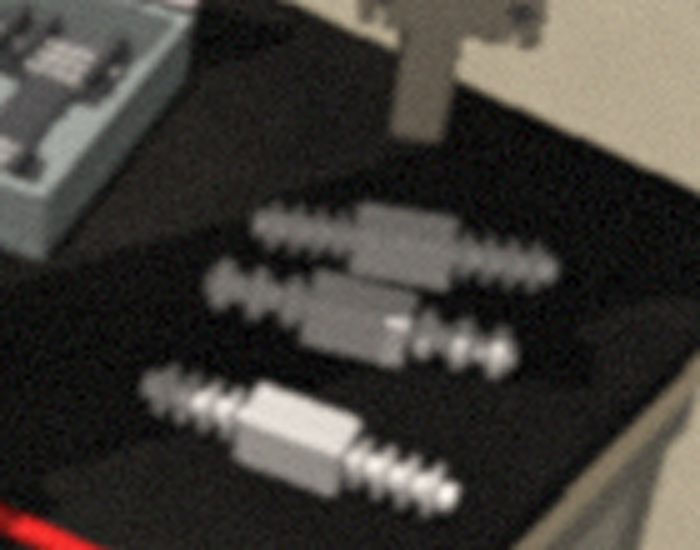

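The fingers hover right over the far stud at (405,240), and all three studs are unmoved. Descending.

Request:
{"fn": "play_rows", "kwargs": {
  "moves": [
    [0.002,-0.0015,0.03,0,0,0],
    [0,0,0.03,0,0,0],
    [0,0,0.015,0,0,0],
    [0,0,0,0,0,0],
    [0,0,0,0,0,0]
  ]
}}

```text
t: 13.58
position: [0.5025, -0.2396, 0.0313]
orientation: [-2.484, 1.924, -0.005]
ft_force: [0.7, -0.2, 0.5]
opening: 0.0337
finger_force: 0.0
```

```bash
python3 - <<'E'
from h import *
delta((.5023,-.2373,.017),yaw=np.radians(14.5));s=arm.sense();print(s["position"],s["ft_force"])
E
```

```text
q [-0.66  0.35  1.79  0.    1.    2.23] shift (after turn) [-0.0022 -0.0004  0.0143] turn [-0.0021 -0.0027 -0.0002]
[ 0.50249794 -0.23955945  0.03132814] [ 0.72990128 -0.2350331   0.54542529]
```

Request:
{"fn": "play_rows", "kwargs": {
  "moves": [
    [-0.002,0,0.007,0,0,0],
    [0,0,0.007,0,0,0],
    [0,0,0,0,0,0]
  ]
}}

```text
t: 13.95
position: [0.5004, -0.2366, 0.0148]
orientation: [2.484, -1.924, -0.001]
ft_force: [0.4, 0.8, 0.7]
opening: 0.034
finger_force: 0.0
```

Request:
{"fn": "play_rows", "kwargs": {
  "moves": [
    [0,0,0,0,0,0],
    [0,0,0,0,0,0],
    [0,0,0,0,0,0],
    [0,0,0,0,0,0],
    [0,0,-0.03,0,0,0],
    [0,0,-0.05,0,0,0],
    [0,0,-0.05,0,0,0],
    [0,0,0,0,0,0]
  ],
  "jaw": 255
}}

```text
t: 14.95
position: [0.5033, -0.2387, 0.1501]
orientation: [-2.484, 1.924, -0.015]
ft_force: [0.3, -0.4, -1.2]
opening: 0.0214
finger_force: 30.0
```

```bash
cat >> h.py <<'E'
CX=np.array([.5127,.008]);EX=np.array([.9993,-.037]);EY=np.array([.037,.9993])
def bed(k):return CX+EY*k
E
python3 - <<'E'
from h import *
s=arm.sense();print(s["position"],s["opening"],s["finger_force"])
delta((*bed(-.072),.10),yaw=np.radians(87.9))
E
```

```text
[ 0.503308   -0.23873465  0.15011777] 0.021440744713002047 29.99836027622223
q [-0.66  0.18  1.74  0.    1.22  2.23] shift (after turn) [ 0.0003 -0.1749  0.0501] turn [-2.0000e-04 -1.0400e-02 -1.2814e+00]
```

Request:
{"fn": "play_rows", "kwargs": {
  "moves": [
    [0,0,0,0,0,-0.183],
    [0,0,0,0,0,-0.183],
    [0,0,0,0,0,-0.183],
    [0,0,0,0,0,-0.183],
    [0,0,0,0,0,-0.183],
    [0,0,0,0,0,-0.183],
    [0,0,0,0,0,-0.183],
    [0,-0.045,0,0,0,0],
    [0,-0.045,0,0,0,0],
    [0,-0.045,0,0,0,0],
    [0,-0.04,0.02,0,0,0],
    [0,0,0.02,0,0,0]
  ]
}}

```text
t: 16.45
position: [0.5058, -0.0589, 0.103]
orientation: [-3.14, 0.053, 0.004]
ft_force: [0.1, -0.3, -1.3]
opening: 0.0218
finger_force: 30.0
```

Request:
{"fn": "play_rows", "kwargs": {
  "moves": [
    [0,0,0,0,0,0],
    [0,0,0,0,0,0]
  ]
}}

```text
t: 16.7
position: [0.5071, -0.0622, 0.1051]
orientation: [-3.141, 0.059, 0.001]
ft_force: [-0.2, -0.1, -1.2]
opening: 0.0218
finger_force: 30.0
```

```bash
python3 - <<'E'
from h import *
s=arm.sense();print(s["position"],s["opening"],s["finger_force"])
delta((*bed(-.072),.05),yaw=np.radians(87.9))
f=eyes.grab_frame("scene");p=proj(f,[*bed(-.072),.10]);u,v=map(int,p);print(u,v)
b=bed(-.072)
for e in(-.06,.06):print(proj(f,[*(b+e*EX),.104]))
t=eyes.grab_frame("top");p=proj(t,[*bed(-.072),.10]);U,V=map(int,p)
for e in(-.06,.06):print("top",proj(t,[*(b+e*EX),.104]))
a=cv2.resize(f["image"][v-50:v+70,u-65:u+65],None,fx=4,fy=4);b=cv2.resize(t["image"][V-50:V+70,U-35:U+35],None,fx=4,fy=4)
cv2.imwrite("pics/s7.png",np.hstack([a,b])[:,:,::-1])
E
```

```text
[ 0.50707451 -0.06223737  0.10513387] 0.021779799526301564 29.9982950091362
q [-0.36  0.13  1.89 -0.    1.12  1.25] shift (after turn) [0.003  0.0016 0.0551] turn [-0.0001  0.0004 -0.0012]
361 187
(np.float64(348.34977946079084), np.float64(200.04129344867187))
(np.float64(374.0172164508731), np.float64(173.34859148113983))
top (np.float64(345.2437809430698), np.float64(207.456217759094))
top (np.float64(347.892148555161), np.float64(161.9232442375922))
```

View pics/s7.png

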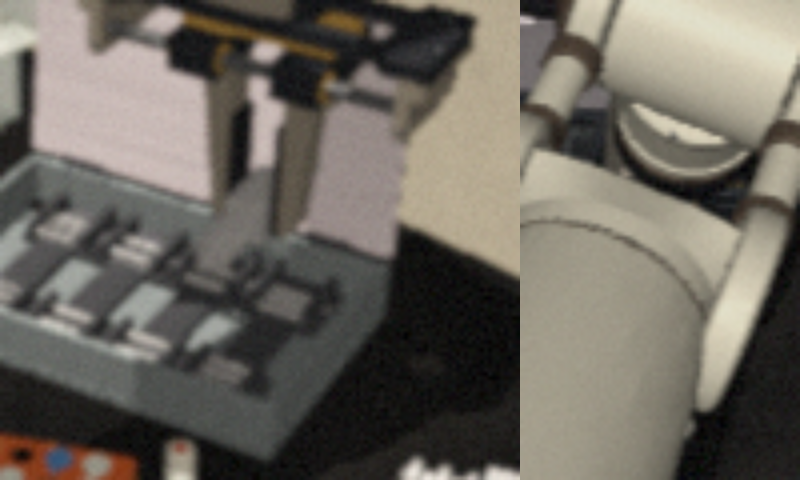

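Request:
{"fn": "play_rows", "kwargs": {
  "moves": [
    [0.002,0.0015,0.03,0,0,0],
    [0,0,0.025,0,0,0],
    [0,0,0,0,0,0],
    [0,0,0,0,0,0],
    [0,0,0,0,0,0]
  ]
}}

```text
t: 17.42
position: [0.5103, -0.064, 0.0518]
orientation: [3.14, -0.059, 0.004]
ft_force: [-0.6, -0.6, -2.5]
opening: 0.022
finger_force: 30.0
```

```bash
python3 - <<'E'
from h import *
s=arm.sense();print(s["position"],s["opening"],s["finger_force"],s["ft_force"])
delta((*bed(-.072),.0265),yaw=np.radians(87.9))
f=eyes.grab_frame("scene");p=proj(f,[*bed(-.072),.04]);u,v=map(int,p)
b=bed(-.072)
q=[proj(f,[*(b+e*EX),.0455]) for e in(-.06,-.02,.02,.06)];print([((x-u+40)*10,(y-v+25)*10) for x,y in q])
a=cv2.resize(f["image"][v-25:v+35,u-40:u+40],None,fx=10,fy=10,interpolation=cv2.INTER_CUBIC)
cv2.imwrite("pics/s8.png",a[:,:,::-1])
E
```

```text
[ 0.51027148 -0.06396732  0.05175263] 0.02200535634964188 29.998397827148438 [-0.62007203 -0.60630269 -2.54543279]
q [-0.36  0.22  1.91  0.    1.01  1.25] shift (after turn) [-0.0002 -0.      0.0253] turn [ 0.0009 -0.0027 -0.0006]
[(np.float64(271.5738366789293), np.float64(375.51014802321333)), (np.float64(359.40402869170725), np.float64(278.10836666839407)), (np.float64(442.5783474885725), np.float64(185.8698479069909)), (np.float64(521.4574453324036), np.float64(98.39463618785402))]
```

View pics/s8.png

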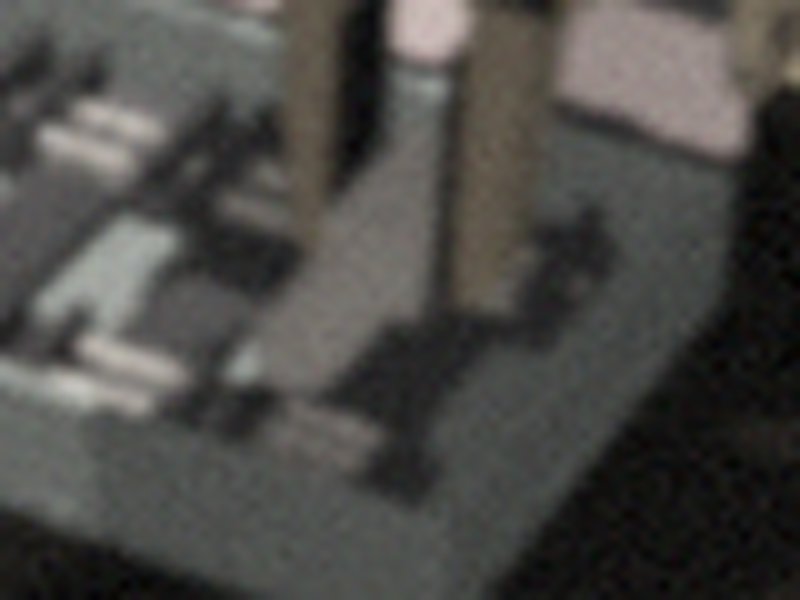

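The stud is held over bed 4, with its front end near (290,385) in the crop against a predicted (271,375), so it is well aligned. I'll lower it while watching the force.

Request:
{"fn": "play_rows", "kwargs": {
  "moves": [
    [0,0,0.012,0,0,0],
    [0,0,0.008,0,0,0],
    [0,0,0.002,0,0,0],
    [0,0,0,0,0,0],
    [0,0,0,0,0,0]
  ]
}}

```text
t: 18.1
position: [0.5093, -0.0635, 0.0284]
orientation: [3.141, -0.058, 0.001]
ft_force: [-0.1, 0.1, -1.3]
opening: 0.0218
finger_force: 30.0
```

Request:
{"fn": "play_rows", "kwargs": {
  "moves": [
    [0,0,0.002,0,0,0],
    [0,0,0.0015,0,0,0],
    [0,0,0,0,0,0],
    [0,0,0,0,0,0]
  ]
}}

```text
t: 18.6
position: [0.5094, -0.0636, 0.0261]
orientation: [3.141, -0.058, 0.0]
ft_force: [-4.4, 0.8, 9.3]
opening: 0.0216
finger_force: 30.0
```

It bottomed at TCP z = 0.026, which is the seated depth. Releasing.

Request:
{"fn": "play_rows", "kwargs": {
  "moves": [
    [0,0,0,0,0,0],
    [0,0,0,0,0,0],
    [0,0,0,0,0,0],
    [0,0,-0.03,0,0,0],
    [0,0,-0.05,0,0,0],
    [0,0,-0.05,0,0,0],
    [-0.03,0.04,0,0,0,0],
    [-0.03,0.04,0,0,0,0.18],
    [0,0.03,0,0,0,0.18],
    [0,0.03,0,0,0,0.18],
    [0,0,0,0,0,0.18],
    [0,0,0,0,0,0.18]
  ],
  "jaw": 161
}}

```text
t: 20.1
position: [0.4278, -0.1986, 0.1546]
orientation: [-2.798, 1.429, 0.0]
ft_force: [0.1, 0.3, 0.5]
opening: 0.0341
finger_force: 0.0
```

```bash
python3 - <<'E'
from h import *
s=arm.sense();print(s["t"],s["position"],s["opening"])
delta((.4511,-.2364,.06),yaw=np.radians(7))
f=eyes.grab_frame("scene");t=eyes.grab_frame("top")
a=cv2.resize(f["image"][160:310,270:470],None,fx=2.2,fy=2.2,interpolation=cv2.INTER_CUBIC);b=cv2.resize(t["image"][150:235,265:370],None,fx=3.4,fy=3.88,interpolation=cv2.INTER_CUBIC)[:330]
cv2.imwrite("pics/s9.png",np.hstack([a[:330],cv2.resize(b,(357,330))])[:,:,::-1])
E
```

```text
20.1 [ 0.42780678 -0.19856594  0.15458935] 0.03412422322412299
q [-0.69 -0.04  1.96  0.    1.23  1.82] shift (after turn) [ 0.0404 -0.0185  0.0946] turn [1.000e-04 2.000e-04 5.044e-01]
```

View pics/s9.png

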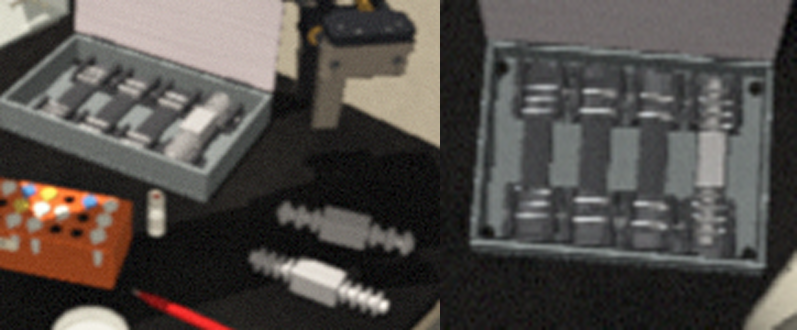

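Stud 1 lies in the right-hand bed, and the other two haven't moved. Next is the coarse stud.

Request:
{"fn": "play_rows", "kwargs": {
  "moves": [
    [0,0,0,0,0,0.168],
    [0,0,0,0,0,0.168],
    [0,0,0,0,0,0.168],
    [0.02,-0.009,0.03,0,0,0],
    [0.02,-0.009,0.03,0,0,0],
    [0,0,0.035,0,0,0],
    [0,0,0,0,0,0],
    [0,0,0,0,0,0],
    [0,0,0,0,0,0]
  ]
}}

```text
t: 21.32
position: [0.4521, -0.2362, 0.0615]
orientation: [-2.362, 2.072, -0.005]
ft_force: [-0.2, 0.4, 0.8]
opening: 0.0341
finger_force: 0.0
```

```bash
python3 - <<'E'
from h import *
delta((.4511,-.2364,.0155),yaw=np.radians(7));print(arm.sense()["position"])
E
```

```text
q [-0.72  0.19  1.92  0.    1.03  2.29] shift (after turn) [0.0001 0.0011 0.046 ] turn [-0.0021 -0.0024  0.0085]
[ 0.45214483 -0.23616475  0.06151958]
```

Request:
{"fn": "play_rows", "kwargs": {
  "moves": [
    [0,0.001,0.02,0,0,0.008],
    [0,0,0.015,0,0,0],
    [0,0,0.01,0,0,0],
    [0,0,0,0,0,0],
    [0,0,0,0,0,0]
  ]
}}

```text
t: 21.95
position: [0.4503, -0.2357, 0.0148]
orientation: [-2.352, 2.082, -0.001]
ft_force: [0.7, 0.1, 0.5]
opening: 0.0339
finger_force: 0.0
```

Request:
{"fn": "play_rows", "kwargs": {
  "moves": [
    [0,0,0,0,0,0],
    [0,0,0,0,0,0],
    [0,0,0,0,0,0],
    [0,0,0,0,0,0]
  ],
  "jaw": 255
}}

```text
t: 22.45
position: [0.4501, -0.2356, 0.0148]
orientation: [2.352, -2.082, 0.0]
ft_force: [-0.9, 0.4, 0.7]
opening: 0.0218
finger_force: 30.0
```

Request:
{"fn": "play_rows", "kwargs": {
  "moves": [
    [0,0,-0.03,0,0,0],
    [0,0,-0.05,0,0,0],
    [0,0,-0.05,0,0,0],
    [0,0,0,0,0,0],
    [0,0,0,0,0,0]
  ]
}}

```text
t: 23.08
position: [0.4495, -0.2351, 0.1436]
orientation: [-2.352, 2.082, 0.003]
ft_force: [0.6, 0.8, -2.2]
opening: 0.0214
finger_force: 30.0
```

```bash
python3 - <<'E'
from h import *
s=arm.sense();print(s["position"],s["opening"],s["finger_force"])
delta((*bed(-.024),.10),yaw=np.radians(87.9))
E
```

```text
[ 0.44945734 -0.23505934  0.14358012] 0.021413766566786983 29.999704957008362
q [-0.72  0.07  1.87  0.    1.2   2.3 ] shift (after turn) [ 0.0543 -0.2212  0.0436] turn [ 0.      0.002  -1.4126]
```

Request:
{"fn": "play_rows", "kwargs": {
  "moves": [
    [0,0,0,0,0,-0.1765],
    [0,0,0,0,0,-0.1765],
    [0,0,0,0,0,-0.1765],
    [0,0,0,0,0,-0.1765],
    [0,0,0,0,0,-0.1765],
    [0,0,0,0,0,-0.1765],
    [0,0,0,0,0,-0.1765],
    [0,0,0,0,0,-0.1765],
    [0.012,-0.05,0,0,0,0],
    [0.014,-0.057,0,0,0,0],
    [0.014,-0.057,0,0,0,0],
    [0.014,-0.057,0.03,0,0,0]
  ]
}}

```text
t: 24.58
position: [0.5122, -0.018, 0.1158]
orientation: [3.141, -0.059, 0.002]
ft_force: [1.3, 0.0, -0.8]
opening: 0.0216
finger_force: 30.0
```

Request:
{"fn": "play_rows", "kwargs": {
  "moves": [
    [0,0,0.03,0,0,0],
    [0,0,0.02,0,0,0],
    [0,0,0,0,0,0],
    [0,0,0,0,0,0],
    [0,0,0,0,0,0]
  ]
}}

```text
t: 25.2
position: [0.5121, -0.0201, 0.0671]
orientation: [3.141, -0.059, 0.002]
ft_force: [-0.8, 0.5, -0.9]
opening: 0.0217
finger_force: 30.0
```

```bash
python3 - <<'E'
from h import *
s=arm.sense();print(s["t"],s["position"],s["opening"],s["finger_force"])
delta((*bed(-.024),.0265),yaw=np.radians(87.9))
E
```

```text
25.2 [ 0.51205569 -0.02008345  0.06706953] 0.0216925254796528 29.99970316886902
q [-0.28  0.19  1.91 -0.    1.04  1.33] shift (after turn) [-0.0004 -0.0041  0.0406] turn [ 0.0003 -0.0014 -0.001 ]
```

Request:
{"fn": "play_rows", "kwargs": {
  "moves": [
    [-0.0005,-0.004,0.02,0,0,0],
    [0,0,0.012,0,0,0],
    [0,0,0.004,0,0,0],
    [0,0,0.002,0,0,0],
    [0,0,0,0,0,0],
    [0,0,0,0,0,0]
  ]
}}

```text
t: 25.95
position: [0.5115, -0.0158, 0.0287]
orientation: [3.141, -0.058, 0.001]
ft_force: [0.3, 0.5, -1.4]
opening: 0.0218
finger_force: 30.0
```

Request:
{"fn": "play_rows", "kwargs": {
  "moves": [
    [0,0,0.002,0,0,0],
    [0,0,0.0015,0,0,0],
    [0,0,0,0,0,0],
    [0,0,0,0,0,0]
  ]
}}

```text
t: 26.45
position: [0.5113, -0.0157, 0.0257]
orientation: [3.141, -0.058, -0.0]
ft_force: [-2.9, -0.0, 7.8]
opening: 0.0213
finger_force: 30.0
```

Seated at z = 0.0257. I'll release and move to the near stud.

Request:
{"fn": "play_rows", "kwargs": {
  "moves": [
    [0,0,0,0,0,0],
    [0,0,0,0,0,0],
    [0,0,0,0,0,0],
    [0,0,-0.03,0,0,0],
    [0,0,-0.05,0,0,0],
    [0,0,-0.04,0,0,0],
    [-0.04,0.045,0,0,0,0],
    [-0.04,0.045,0,0,0,0],
    [-0.03,0.045,0,0,0,0],
    [-0.01,0.045,0,0,0,0.18],
    [0,0,0,0,0,0.18],
    [0,0,0,0,0,0.18]
  ],
  "jaw": 161
}}

```text
t: 27.95
position: [0.3841, -0.1917, 0.1447]
orientation: [-3.008, 0.906, 0.0]
ft_force: [-0.1, 0.3, 0.4]
opening: 0.034
finger_force: 0.0
```

```bash
python3 - <<'E'
from h import *
s=arm.sense();print(s["t"],s["position"],s["opening"])
delta((.3745,-.2378,.06),yaw=np.radians(-2))
f=eyes.grab_frame("scene");t=eyes.grab_frame("top")
a=cv2.resize(f["image"][160:310,270:470],None,fx=2.2,fy=2.2,interpolation=cv2.INTER_CUBIC);b=t["image"][150:250,265:440]
cv2.imwrite("pics/s10.png",np.hstack([a[:330],cv2.resize(b,(357,330))])[:,:,::-1])
im0=cv2.imread("pics/top0.png")
print(cv2.absdiff(f["image"][270:303,380:452],cv2.imread("pics/scene0.png")[270:303,380:452,::-1]).mean())
stud(f,f["image"],(380,452,268,305),60,.011);stud(f,cv2.imread("pics/scene0.png"),(380,452,268,305),60,.011)
E
```

```text
27.95 [ 0.38411809 -0.19171436  0.14468215] 0.03399457710612208
q [-0.75 -0.15  2.08  0.    1.21  1.41] shift (after turn) [0.0464 0.008  0.0847] turn [-0.0000e+00  2.0000e-04  1.0208e+00]
17.159371492704825
60 n 802 mean [ 0.374  -0.2374] mid [ 0.3741 -0.2358] len 0.123 wid 0.0474 ang 87.1
60 n 772 mean [ 0.375  -0.2391] mid [ 0.3751 -0.2361] len 0.1225 wid 0.047 ang 88.2
```

View pics/s10.png

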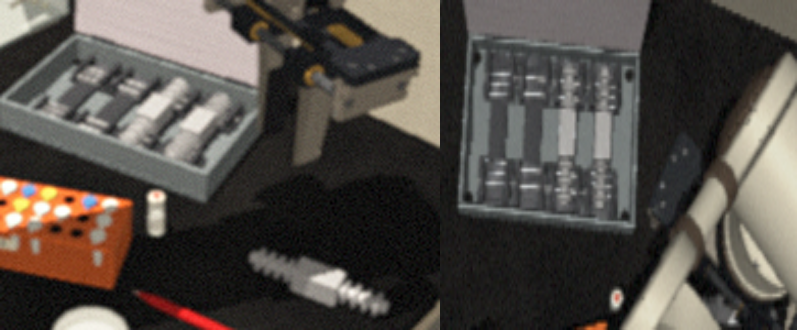

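Both placed studs lie in their beds, and the near stud hasn't moved.

Request:
{"fn": "play_rows", "kwargs": {
  "moves": [
    [0,0,0,0,0,0.17],
    [0,0,0,0,0,0.17],
    [0,0,0,0,0,0.17],
    [0,0,0,0,0,0.17],
    [0,0,0,0,0,0.17],
    [0,0,0,0,0,0.17],
    [0.023,0.004,0.04,0,0,0],
    [0.023,0.004,0.045,0,0,0],
    [0,0,0,0,0,0],
    [0,0,0,0,0,0],
    [0,0,0,0,0,0]
  ]
}}

```text
t: 29.42
position: [0.3765, -0.2373, 0.0616]
orientation: [2.194, -2.249, 0.006]
ft_force: [-0.0, 0.4, 0.2]
opening: 0.034
finger_force: 0.0
```

```bash
python3 - <<'E'
from h import *
delta((.3745,-.2375,.0155),yaw=np.radians(-2));print(arm.sense()["position"])
f=eyes.grab_frame("scene")
stud(f,f["image"],(380,452,268,305),45,.011)
E
```

```text
q [-0.84  0.03  2.1   0.    1.01  2.33] shift (after turn) [0.0002 0.002  0.0461] turn [-0.0025 -0.0025  0.0103]
[ 0.37650129 -0.23734319  0.06160797]
45 n 981 mean [ 0.3795 -0.2351] mid [ 0.3793 -0.2365] len 0.1245 wid 0.0823 ang 80.9
```

Request:
{"fn": "play_rows", "kwargs": {
  "moves": [
    [0,0.0015,0.02,0,0,0.01],
    [0,0,0.015,0,0,0],
    [0,0,0.01,0,0,0],
    [0,0,0,0,0,0],
    [0,0,0,0,0,0]
  ]
}}

```text
t: 30.1
position: [0.3739, -0.2369, 0.0148]
orientation: [2.181, -2.261, 0.0]
ft_force: [-0.5, 0.8, 0.2]
opening: 0.0337
finger_force: 0.0
```

Request:
{"fn": "play_rows", "kwargs": {
  "moves": [
    [0,0,0,0,0,0],
    [0,0,0,0,0,0],
    [0,0,0,0,0,0],
    [0,0,0,0,0,0]
  ],
  "jaw": 255
}}

```text
t: 30.6
position: [0.3738, -0.2368, 0.0148]
orientation: [2.181, -2.261, 0.0]
ft_force: [0.1, 0.7, 0.7]
opening: 0.0216
finger_force: 30.0
```

Request:
{"fn": "play_rows", "kwargs": {
  "moves": [
    [0,0,-0.03,0,0,0],
    [0,0,-0.05,0,0,0],
    [0,0,-0.05,0,0,0],
    [0,0,0,0,0,0],
    [0,0,0,0,0,0]
  ]
}}

```text
t: 31.22
position: [0.3732, -0.2362, 0.1436]
orientation: [-2.181, 2.261, 0.003]
ft_force: [-0.0, 1.0, -2.2]
opening: 0.0215
finger_force: 30.0
```

```bash
python3 - <<'E'
from h import *
s=arm.sense();print(s["position"],s["opening"],s["finger_force"])
delta((*bed(.072),.10),yaw=np.radians(87.9))
E
```

```text
[ 0.37321966 -0.23617325  0.14364815] 0.021505783134300765 29.999307990074158
q [-0.84 -0.11  2.05  0.    1.21  2.34] shift (after turn) [ 0.1305 -0.3211  0.0436] turn [-1.0000e-04  2.0000e-03 -1.5706e+00]
```

Request:
{"fn": "play_rows", "kwargs": {
  "moves": [
    [0,0,0,0,0,-0.1745],
    [0,0,0,0,0,-0.1745],
    [0,0,0,0,0,-0.1745],
    [0,0,0,0,0,-0.1745],
    [0,0,0,0,0,-0.1745],
    [0,0,0,0,0,-0.1745],
    [0,0,0,0,0,-0.1745],
    [0,0,0,0,0,-0.1745],
    [0,0,0,0,0,-0.1745],
    [0.0186,-0.0458,0,0,0,0],
    [0.0186,-0.0458,0,0,0,0],
    [0.0186,-0.0458,0,0,0,0]
  ]
}}

```text
t: 32.72
position: [0.4335, -0.0995, 0.1424]
orientation: [-3.139, 0.059, 0.006]
ft_force: [-0.8, -0.0, -1.5]
opening: 0.0218
finger_force: 30.0
```

Request:
{"fn": "play_rows", "kwargs": {
  "moves": [
    [0.0186,-0.0458,0,0,0,0],
    [0.0186,-0.0458,0,0,0,0],
    [0.0186,-0.0458,0,0,0,0],
    [0.0186,-0.0458,0.02,0,0,0],
    [0,0,0.03,0,0,0],
    [0,0,0.025,0,0,0],
    [0,0,0,0,0,0],
    [0,0,0,0,0,0],
    [0,0,0,0,0,0]
  ]
}}

```text
t: 33.85
position: [0.5165, 0.0786, 0.0708]
orientation: [3.141, -0.058, 0.003]
ft_force: [0.1, 0.7, -1.5]
opening: 0.0221
finger_force: 30.0
```

```bash
python3 - <<'E'
from h import *
s=arm.sense();print(s["t"],s["position"],s["opening"],s["finger_force"])
delta((*bed(.072),.0265),yaw=np.radians(87.9))
E
```

```text
33.85 [0.51646738 0.07856416 0.07078541] 0.02206941083202924 29.999349117279053
q [-0.08  0.21  1.88  0.    1.06  1.53] shift (after turn) [-0.0012 -0.0013  0.0443] turn [ 0.     -0.0019 -0.0004]
```

Request:
{"fn": "play_rows", "kwargs": {
  "moves": [
    [-0.0015,-0.0013,0.02,0,0,0],
    [0,0,0.014,0,0,0],
    [0,0,0.006,0,0,0],
    [0,0,0.002,0,0,0],
    [0,0,0,0,0,0],
    [0,0,0,0,0,0]
  ]
}}

```text
t: 34.6
position: [0.5147, 0.0801, 0.0283]
orientation: [3.141, -0.058, 0.002]
ft_force: [-0.1, 0.0, -0.7]
opening: 0.0217
finger_force: 30.0
```

Request:
{"fn": "play_rows", "kwargs": {
  "moves": [
    [0,0,0.002,0,0,0],
    [0,0,0.0015,0,0,0],
    [0,0,0,0,0,0],
    [0,0,0,0,0,0]
  ]
}}

```text
t: 35.1
position: [0.5147, 0.0801, 0.0258]
orientation: [3.141, -0.057, 0.0]
ft_force: [-4.1, -1.1, 11.7]
opening: 0.0219
finger_force: 30.0
```

Request:
{"fn": "play_rows", "kwargs": {
  "moves": [
    [0,0,0,0,0,0],
    [0,0,0,0,0,0],
    [0,0,0,0,0,0],
    [0,0,-0.03,0,0,0],
    [0,0,-0.05,0,0,0],
    [0,0,-0.05,0,0,0],
    [0,0,-0.05,0,0,0],
    [0,0,-0.05,0,0,0],
    [0,0,-0.03,0,0,0],
    [0,0,0,0,0,0]
  ],
  "jaw": 161
}}

```text
t: 36.35
position: [0.5156, 0.08, 0.2869]
orientation: [3.141, -0.058, 0.009]
ft_force: [0.3, -0.4, -1.4]
opening: 0.0341
finger_force: 0.0
```

Request:
{"fn": "play_rows", "kwargs": {
  "moves": [
    [0.03,0.025,0,0,0,0],
    [0.03,0.025,0,0,0,0],
    [0.028,0.026,0,0,0,0],
    [0,0,0,0,0,0],
    [0,0,0,0,0,0]
  ],
  "jaw": 89
}}

```text
t: 36.98
position: [0.5983, 0.0016, 0.2825]
orientation: [-3.14, 0.057, 0.005]
ft_force: [-0.3, 0.6, 0.1]
opening: 0.0601
finger_force: 0.0
```

```bash
python3 - <<'E'
from h import *
s=arm.sense();print(s["t"],s["position"],s["opening"])
delta((.602,.004,.2097),yaw=np.radians(87.9))
f=eyes.grab_frame("scene");t=eyes.grab_frame("top")
a=cv2.resize(f["image"][150:250,250:400],None,fx=3.3,fy=3.3,interpolation=cv2.INTER_CUBIC);b=t["image"][140:240,260:370]
cv2.imwrite("pics/s11.png",np.hstack([a,cv2.resize(b,(305,330))])[:,:,::-1]);print(a.shape)
E
```

```text
36.975 [0.59834056 0.00155913 0.28250736] 0.06012602170287807
q [-0.2   0.19  1.45  0.    1.5   1.41] shift (after turn) [ 0.0036 -0.0026  0.0728] turn [-0.0009  0.0031  0.0001]
(330, 495, 3)
```

View pics/s11.png

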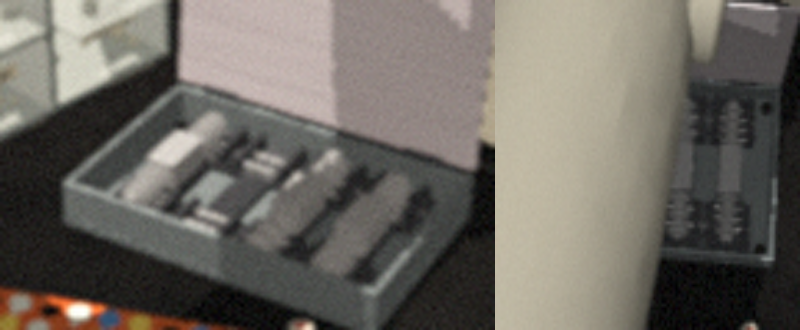

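All three studs lie in their beds: fine at the left and right, coarse third from the left. Regripping the bar to close.

Request:
{"fn": "play_rows", "kwargs": {
  "moves": [
    [0.0035,-0.0025,0.02,0,0,0],
    [0,0,0.03,0,0,0],
    [0,0,0.021,0,0,0],
    [0,0,0,0,0,0],
    [0,0,0,0,0,0]
  ]
}}

```text
t: 37.7
position: [0.6031, 0.0036, 0.2137]
orientation: [3.141, -0.057, 0.001]
ft_force: [-1.2, -0.4, 1.6]
opening: 0.06
finger_force: 0.0
```

Request:
{"fn": "play_rows", "kwargs": {
  "moves": [
    [0,0,0,0,0,0],
    [0,0,0,0,0,0],
    [0,0,0,0,0,0],
    [0,0,0,0,0,0]
  ],
  "jaw": 255
}}

```text
t: 38.2
position: [0.6034, 0.004, 0.2141]
orientation: [-3.14, 0.057, -0.003]
ft_force: [0.4, 3.3, 4.2]
opening: 0.0398
finger_force: 30.0
```

Request:
{"fn": "play_rows", "kwargs": {
  "moves": [
    [-0.0148,0,-0.0006,0,0,0],
    [-0.0148,0,0.0006,0,0,0],
    [-0.0147,0,0.0019,0,0,0],
    [-0.0145,0,0.0032,0,0,0],
    [-0.0141,0,0.0045,0,0,0],
    [-0.0137,0,0.0057,0,0,0],
    [-0.0132,0,0.0068,0,0,0],
    [-0.0125,0,0.008,0,0,0],
    [-0.0118,0,0.009,0,0,0],
    [-0.0109,0,0.01,0,0,0],
    [0,0,0,0,0,0]
  ]
}}

```text
t: 39.58
position: [0.4675, 0.0089, 0.1632]
orientation: [-3.14, 0.058, 0.001]
ft_force: [3.0, 4.2, -4.6]
opening: 0.0397
finger_force: 30.0
```

```bash
python3 - <<'E'
from h import *
s=arm.sense();print(s["position"],s["ft_force"],s["opening"],s["finger_force"])
b=s["position"]-[0,0,.006];print(np.degrees(np.arctan2(b[2]-.037,.5884-b[0])),np.hypot(b[2]-.037,.5884-b[0]))
E
```

```text
[0.46748954 0.00887751 0.16323638] [ 3.03882902  4.21725913 -4.63852157] 0.039725161973262126 29.998869001865387
44.83984079408386 0.1705172366363383
```

Request:
{"fn": "play_rows", "kwargs": {
  "moves": [
    [-0.01,0,0.0109,0,0,0],
    [-0.009,0,0.0118,0,0,0],
    [-0.008,0,0.0125,0,0,0],
    [-0.0068,0,0.0132,0,0,0],
    [-0.0057,0,0.0137,0,0,0],
    [-0.0045,0,0.0141,0,0,0],
    [-0.0032,0,0.0145,0,0,0],
    [-0.0019,0,0.0147,0,0,0],
    [-0.0006,0,0.0145,0,0,0],
    [0,0,0,0,0,0],
    [0,0,0,0,0,0]
  ]
}}

```text
t: 40.95
position: [0.4185, 0.0106, 0.0441]
orientation: [-3.14, 0.058, 0.001]
ft_force: [2.2, 5.3, -2.7]
opening: 0.0393
finger_force: 30.0
```

```bash
python3 - <<'E'
from h import *
s=arm.sense();print(s["position"],s["ft_force"],s["opening"],s["finger_force"])
E
```

```text
[0.41853406 0.01060824 0.0441493 ] [ 2.19259638  5.26864577 -2.70112203] 0.03930045613788541 29.99932050704956
```

Request:
{"fn": "play_rows", "kwargs": {
  "moves": [
    [0,0,0.001,0,0,0],
    [0,0,0.001,0,0,0],
    [0,0,0.001,0,0,0],
    [0,0,0,0,0,0]
  ]
}}

```text
t: 41.45
position: [0.4187, 0.0106, 0.0435]
orientation: [-3.14, 0.057, 0.004]
ft_force: [-8.6, 7.6, 24.8]
opening: 0.0394
finger_force: 30.0
```

It's shut and hard against its stop. I'll release and withdraw.

Request:
{"fn": "play_rows", "kwargs": {
  "moves": [
    [0,0,0,0,0,0],
    [0,0,0,0,0,0],
    [0,0,0,0,0,0],
    [0,0,0,0,0,0],
    [0,0,-0.02,0,0,0],
    [0,0,-0.05,0,0,0],
    [0,0,-0.05,0,0,0],
    [0,0,-0.05,0,0,0],
    [0,0.05,0,0,0,0],
    [0,0.05,0,0,0,0],
    [0,0.05,0,0,0,0],
    [0,0.05,0,0,0,0]
  ],
  "jaw": 89
}}

```text
t: 42.95
position: [0.4107, -0.1914, 0.2113]
orientation: [3.141, -0.058, 0.0]
ft_force: [0.3, -0.6, 0.4]
opening: 0.06
finger_force: 0.0
```

Request:
{"fn": "play_rows", "kwargs": {
  "moves": [
    [0,0.04,0,0,0,0],
    [0,0,0,0,0,0],
    [0,0,0,0,0,0]
  ]
}}

```text
t: 43.32
position: [0.4094, -0.2291, 0.2109]
orientation: [-3.14, 0.058, 0.001]
ft_force: [0.2, 0.1, -0.1]
opening: 0.0598
finger_force: 0.0
```

```bash
python3 - <<'E'
from h import *
f=eyes.grab_frame("scene");t=eyes.grab_frame("top")
a=cv2.resize(f["image"][160:260,250:400],None,fx=3.3,fy=3.3,interpolation=cv2.INTER_CUBIC);b=t["image"][140:240,200:370]
cv2.imwrite("pics/s12.png",np.hstack([a,cv2.resize(b,(305,330))])[:,:,::-1])
d=cv2.absdiff(t["image"][:,:,::-1],cv2.imread("pics/top0.png"));print("beaker diff",d[212:240,205:235].mean(),"lid diff",cv2.absdiff(f["image"][175:250,265:400,::-1],cv2.imread("pics/scene0.png")[175:250,265:400]).mean())
E
```

```text
beaker diff 4.066666666666666 lid diff 29.240427983539096
```

View pics/s12.png

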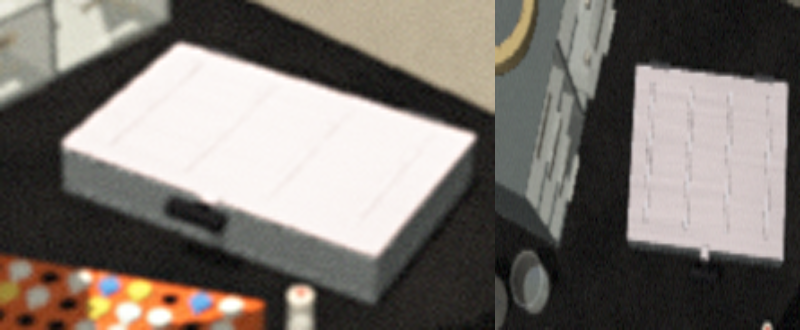

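The lid is fully shut, the beaker hasn't moved and the arm is clear.

```bash
python3 -c "
from bench import workorder;print(workorder.hand_in())"
```

```text
the job is handed in; nothing more can be done
None
```

I handed the job in at about 43 s: the lid stayed put in the hinge check (at roughly 50°), all three studs present (two fine, one coarse) are seated in matching beds, no stud had been put away wrongly, the lid is shut and the beaker is where it was.

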